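# Close up the microscope slide chest

### The arm

A 6-joint arm with a two-finger parallel gripper is mounted at the origin on the work surface. World frame = base frame: x ahead of the robot, y to its left, z up, the work surface at z = 0. Lengths are in m, angles in rad, forces in N, time in s.
With the tool pointing down it reaches from about 0.275 to 0.85 m from the base axis. Payload 19 kg.
Tool frame: the origin (TCP) lies on the mounting face of the last link; the fingertips stand 173 mm ahead of it and the grasp point (between the pads) lies 155 mm ahead of it (grasp_offset is the distance from the TCP to the grasp point, in m); z points along the fingers, y is the direction in which the jaws open and shut (so a half turn about z gives the same grasp; the last joint's range is limited). The gripper opens to 85 mm and grips with 20 to 120 N. Pads are 22 mm wide; open, the fingers measure 114 mm over their backs; the gripper's body (76 mm by 85 mm) begins 54 mm behind the grasp point. The pads swing forward as they close: fully open they stand 13 mm farther back than shut.
Start: joints at [1.172, 0.15, 1.437, -0, 1.554, -0.134], TCP at [0.15, 0.555, 0.405] pointing down, gripper open.
Joint ranges: [-2.8, 2.8], [-0.68, 2.1], [0.12, 2.68], [-1.39, 4.53], [0.16, 2.79], [-2.81, 2.81]. Speed limits (rad/s): [1.89, 1.89, 2.22, 3.01, 3.01, 3.01].

### API

Orientations are given as a unit quaternion [x, y, z, w].
In Python, from cell import get_state, get_image, get_calibration, hand_in, grasp_offset gives the robot as it stands.
- The arm moves only by the tool apply_moves, never from a script. Its argument "deltas" is a list of rows, each a list of 2 entries, a list of its own where there are three numbers: the shift along the tool's x, y, z in m, then the turn, a rotation vector about the tool's x, y, z in rad. In form: [[[tx, ty, tz], [ax, ay, az]], ...]. A call has 1 to 8 rows; each row shifts and turns the commanded pose from where the row before left it, along the tool's axes as they then stand; what a row does not reach is not made up. A row lasts 1/10 s, in which the tool goes at most 50 mm and 8.59 degrees, less where a joint would pass 70% of its speed; a pose out of reach is approached as far as the arm can. A call is refused whole if a number of a shift passes 0.05 or a number of a turn 0.15, either way. A call with a gripper value outside its range is refused whole. "jaw" is the finger opening in m, from 0 to 0.0854, set as the call begins (left out, the last holds). The fingers move at their own pace and stop on an object; "force" is the grip in N (left out, the last holds). Time passes only in rows, so rows that do not move let the fingers close. It gives the time, the measured TCP pose, the force and the opening at its end, in the units of the state.
- get_state(): the state, without advancing time (a new reading comes with each control period).
- get_image(name): name is "scene" or "top" or "wrist"; returns (picture, depth): 384x512x3 uint8, blue, green, red; 384x512 float32, m along the optical axis (not along the pixel's ray), 0 where there is no reading.
- get_calibration(name): a dict with "mtx" (3x3 intrinsics, pixels), "pose" (4x4, takes a point from camera to world coordinates). Camera axes: x right, y down, z forward; pixel columns grow to the right and rows downward; lengths in m; the calibration is good to about 2 mm. A picture is of the moment at which its call begins: read the wrist's pose just before it. get_calibration takes no time and is no camera call; for the wrist camera it gives the pose at the moment of the call.
- hand_in(): hands the job in, once; it reports no verdict.
The state is a dict: "clock": time; "joints": joint angles; "joint_velocities": joint speeds; "joint_efforts": joint torques, N m; "tcp_pos": TCP position; "tool_rot": TCP orientation; "ft_force": force on the tool from outside, world axes, zero at the start; "wrist_torque": the same for the moment, N m; "opening": finger opening in m.
Only numpy, scipy, OpenCV 4.12 (cv2) and the standard library are available. Lean on these libraries where they do the work, as an engineer would, in place of code of your own. Each camera call takes 0.05 s, during which the arm holds its last target.

### The job

Close up the microscope slide chest: with the fingertips, push both drawers fully home and push the lid all the way down, in any order and without slamming them. Only push from outside: do not grip a drawer front or the lid, do not lift anything, and leave the slide mailer in its drawer and the bottle and jar beside the chest as they stand.

Things in the scene. Friction and masses are not known exactly. Their poses are not given: they have to be found in the camera images.
- chest: Pale wooden slide chest, fixed to the bench: 200 mm deep (x), 300 wide (y), rim 115 above the bench. Origin: centre of its underside. Its x axis points level from the drawer side to the hinge side, y along its width, z up; at yaw 0 (it is turned up to 0.25 rad) the drawers face the robot. Two drawers side by side; above them a 15 mm deep tray of glass slides, covered by the lid.
- left_drawer (a joint): How far the left (chest's +y) drawer is open, in m: 0 shut against a stop, 0.10 full out along the chest's -x. 2 N friction; stays as left. Its front is a flat brown panel 132 mm wide, 10 thick, 11 to 89 mm above the bench, its middle 70 mm to +y of the chest's. Shut, its outer face is 110 mm from the chest's origin towards -x (10 mm proud of the case). Card frame and black finger hole are flat.
- right_drawer (a joint): The same for the right drawer, 70 mm to the chest's -y side; the pack of cards inside is part of it.
- lid (a joint): Opening angle of the brown lid, rad: 0 shut on the rim, growing as it opens up and back, at most 1.5. A stiff hinge (0.45 N m) keeps it where left. 300 mm wide, 205 from hinge axis to free edge. Its outer face lies 12 mm outside the plane through the hinge axis; it is the top when shut (127 mm above the bench) and faces up and away from the drawers when open.
- lid_hinge (a point): Middle of the lid's hinge axis: on the chest's far rim, 100 mm from the chest's origin in its +x, 115 mm up. The axis runs along the chest's y.
- lid_edge (a point): Middle of the lid's free edge, on its outer face; moves with the lid.
- left_drawer_face (a point): Point on the outer face of the left drawer's front, midway across its width, 71 mm above the bench (18 mm below the panel's top); moves with the drawer, axes as the chest's.
- right_drawer_face (a point): The same point of the right drawer's front.
- slide_mailer: Loose blue plastic slide mailer with a white top, 30 x 82 x 22 mm, lying in the left drawer and riding along with it; origin: centre of its underside. Not to be taken out.
- oil_bottle: Loose amber dropper bottle, 38 mm across, 85 mm tall, black cap, standing on the bench beside the chest; origin: centre of its underside. Leave it alone.
- stain_jar: Loose green glass staining jar, 54 mm across, 84 mm tall, white cap, standing on the bench on the other side of the chest; origin: centre of its underside. Bottle and jar may swap sides. Leave it alone.

How it is judged:
At the end, for the whole second after the job is handed in: Both drawers are within 4 mm of fully shut, the lid within 0.035 rad (about 7 mm at its edge) of fully down, the slide mailer lies flat in the left drawer, and bottle and jar stand upright within 20 mm of where they began (value of joint each of left_drawer, right_drawer below 0.004 m and value of joint lid below 0.035 rad and x of slide_mailer in the frame of left_drawer_face between 0.01 and 0.18 m and y of slide_mailer in the frame of left_drawer_face between -0.06 and 0.06 m and height (world z) of slide_mailer below 0.035 m and angle between slide_mailer's own z axis and vertical below 0.3 rad and distance of each of oil_bottle, stain_jar from where it was at the start of the episode below 0.02 m and angle between each of oil_bottle, stain_jar's own z axis and vertical below 0.2 rad); the robot touches nothing.
It fails at once if a drawer is slammed (faster than 0.4 m/s) (velocity of joint any of left_drawer, right_drawer below -0.4 m/s).
It fails at once if the lid is slammed (faster than 2.5 rad/s) (velocity of joint lid below -2.5 rad/s).
It fails at once if a drawer front or the lid is gripped: the fingers press on its inner face (over 3 N) (contact force between the fingers and left_drawer_c1 above 3 N or contact force between the fingers and right_drawer_c1 above 3 N or contact force between the fingers and lid_c1 above 3 N).
It fails at once if the slide mailer is lifted or tipped (height (world z) of slide_mailer above 0.045 m or angle between slide_mailer's own z axis and vertical above 0.5 rad).
It fails at once if the bottle or the jar is lifted, knocked over or pushed more than 20 mm (distance of any of oil_bottle, stain_jar from where it was at the start of the episode above 0.02 m or angle between any of oil_bottle, stain_jar's own z axis and vertical above 0.35 rad).
It also fails if it takes over 59 s, if anything falls off the work surface, if the arm or the gripper's body presses on something with over 40 N, if the wrist force passes 120 N, or if a joint passes its speed limit or range.

## Working session

There is one attempt and no reset: what is moved stays moved. The work goes in short steps, Python scripts to look and compute and a tool call to move; the robot and the scene stay as the last step left them, time stands still between calls to the robot, and variables do not carry over. Pictures are saved under pics/ and viewed, and the job is handed in when it is done.

Besides the shell and the picture viewer there is one more tool, called after "Request:" as name([rows], argument=value, ...), one row to a line, values as JSON. apply_moves: Moves the arm, as the interface text tells. Its arguments: {"type":"object","properties":{"deltas":{"type":"array","items":{"type":"array"}},"jaw":{"type":"number"},"force":{"type":"number"}},"required":["deltas"]}

```bash
mkdir -p pics; ls; python3 - <<'E'
from cell import *
import cv2,numpy as np
for n in("scene","top"):
    p,d=get_image(n); c=get_calibration(n); np.savez(f"{n}0.npz",p=p,d=d,mtx=c["mtx"],pose=c["pose"]); cv2.imwrite(f"pics/{n}0.png",p)
    print(n,c["mtx"],np.round(c["pose"],3))
s=get_state();print(s["clock"],s["tcp_pos"],s["tool_rot"],s["opening"],grasp_offset)
E
```

```text
pics
scene [[355.83675734   0.         251.87905728]
 [  0.         355.83675734 196.22006982]
 [  0.           0.           1.        ]] [[ 0.377 -0.665  0.644  0.198]
 [-0.926 -0.287  0.246 -0.129]
 [ 0.021 -0.69  -0.724  0.614]
 [ 0.     0.     0.     1.   ]]
top [[436.74976788   0.         255.74519189]
 [  0.         436.74976788 187.80088549]
 [  0.           0.           1.        ]] [[ 0.016 -0.979  0.203  0.467]
 [-1.    -0.016  0.     0.036]
 [ 0.003 -0.203 -0.979  0.981]
 [ 0.     0.     0.     1.   ]]
0.1 [0.15051055 0.5549295  0.4041593 ] [ 1.32024451e-01  9.91246314e-01 -5.20029267e-04 -1.39194235e-04] 0.08533229452958113 0.1547
```

View pics/scene0.png

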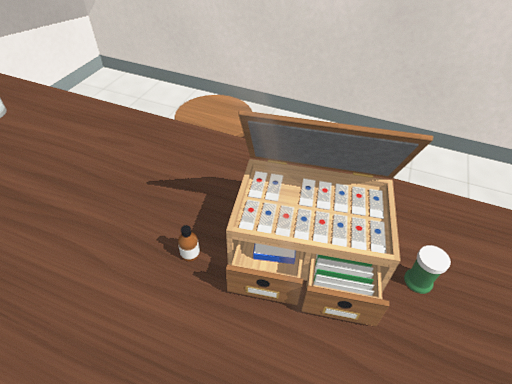

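View pics/top0.png

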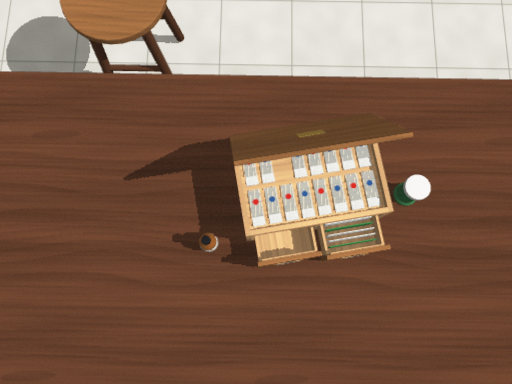

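The scene shows the chest with its lid open at the top. Both drawers are out, with fronts near (265,283) and (345,308). The bottle is at (187,245) and the jar at (428,268). I'll enlarge the top view to get exact corners.

```bash
python3 - <<'E'
import cv2,numpy as np
p=np.load("top0.npz")["p"]
cv2.imwrite("pics/topz.png",cv2.resize(p[105:275,190:440],None,fx=3.2,fy=3.2,interpolation=cv2.INTER_CUBIC))
p=np.load("scene0.npz")["p"]
cv2.imwrite("pics/scenez.png",cv2.resize(p[105:330,160:460],None,fx=2.6,fy=2.6,interpolation=cv2.INTER_CUBIC))
E
```

```text
(no output)
```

View pics/topz.png

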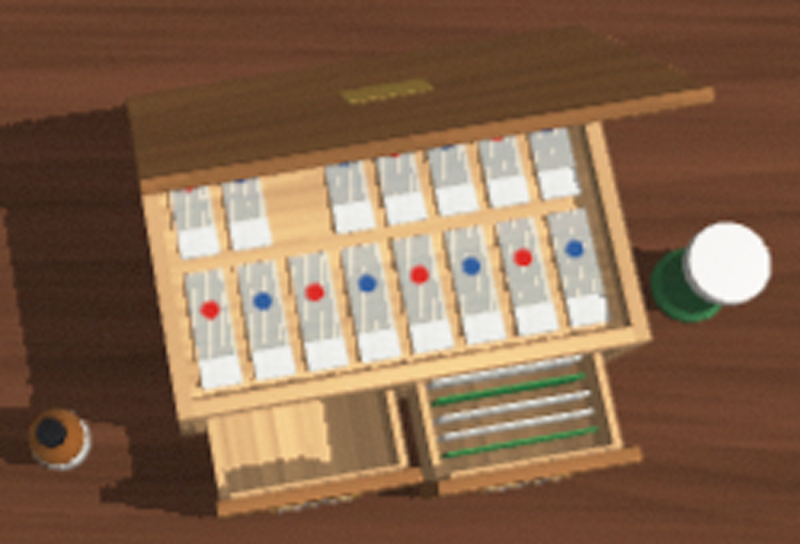

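View pics/scenez.png

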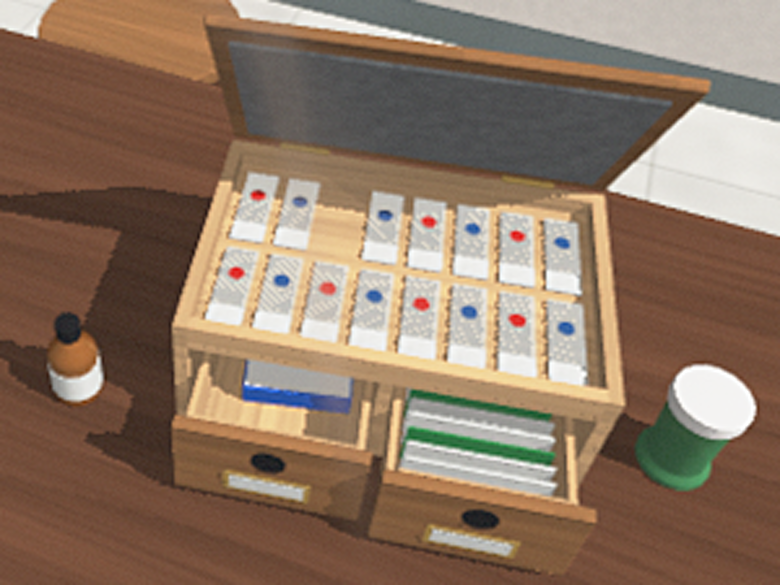

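```bash
cat > h.py <<'E'
import numpy as np
def load(n): return np.load(n)
def ray(D,u,v,z):
    d=np.linalg.solve(D["mtx"],[u,v,1.]); R=D["pose"][:3,:3];t=D["pose"][:3,3]
    d=R@d; return t+d*(z-t[2])/d[2]
def cloud(D):
    v,u=np.mgrid[:384,:512]; d=D["d"]; q=np.stack([u,v,np.ones_like(u)],-1)@np.linalg.inv(D["mtx"]).T*d[...,None]
    P=q@D["pose"][:3,:3].T+D["pose"][:3,3]; P[d==0]=np.nan; return P
E
python3 - <<'E'
from h import *
T=load("top0.npz");S=load("scene0.npz")
tz=lambda a,b:(a/3.2+190-.35,b/3.2+105-.35)
sz=lambda a,b:(a/2.6+160-.3,b/2.6+105-.3)
for nm,D,f,pts,z in [("rim FL,FR top",T,tz,[(180,418),(650,338)],.115),("rim FL FR BR sc",S,sz,[(175,325),(623,403),(606,198)],.115),
 ("Ldr top",T,tz,[(218,503),(422,475)],.089),("Rdr top",T,tz,[(437,490),(640,456)],.089),
 ("Ldr sc",S,sz,[(175,428),(368,460)],.089),("Rdr sc",S,sz,[(385,479),(596,518)],.089)]:
    print(nm,[np.round(ray(D,*f(*q),z),4)[:2] for q in pts])
for n,D in(("top",T),("scene",S)):
    P=cloud(D)
    # lid points: above .14
    m=(P[...,2]>.14)&(P[...,0]>.4)&(P[...,0]<.9)&(abs(P[...,1])<.4)
    Q=P[m]; print(n,m.sum(),Q.min(0),Q.max(0))
    c=Q.mean(0); u,s,vt=np.linalg.svd(Q-c,full_matrices=False); print(c,s,vt)
    i=Q[:,2].argsort()[-30:]; print("top edge",Q[i].mean(0))
    for nm,lo,hi in [("bottle",(100,180,260,270),0),("jar",0,0)]: pass
E
```

```text
rim FL,FR top [array([0.5498, 0.054 ]), array([ 0.6047, -0.2394])]
rim FL FR BR sc [array([0.5488, 0.0502]), array([ 0.6041, -0.2413]), array([ 0.7965, -0.2077])]
Ldr top [array([0.4993, 0.0296]), array([ 0.5188, -0.0992])]
Rdr top [array([ 0.5096, -0.1085]), array([ 0.533 , -0.2377])]
Ldr sc [array([0.4896, 0.0236]), array([ 0.5161, -0.1   ])]
Rdr sc [array([ 0.5074, -0.1138]), array([ 0.5322, -0.241 ])]
top 4877 [ 0.64560634 -0.22092571  0.14007617] [0.79806954 0.08937126 0.30099334]
[ 0.71248979 -0.0648122   0.24029632] [6.01787169 3.99677203 0.12223879] [[-0.18148262  0.9833894  -0.00305852]
 [-0.5206768  -0.09345052  0.84862399]
 [ 0.83424201  0.155603    0.52898768]]
top edge [ 0.67926891 -0.08107218  0.29925858]
scene 7576 [ 0.64486734 -0.22343095  0.14001709] [0.78667332 0.08652938 0.29649697]
[ 0.70288166 -0.0749888   0.23586562] [7.42447835 4.60341699 0.18771079] [[ 0.17985386 -0.98367852  0.00539936]
 [ 0.48235685  0.08340685 -0.87199493]
 [-0.85731234 -0.15943608 -0.48948512]]
top edge [ 0.68058246 -0.09790122  0.29604754]
```

Measured pose: chest yaw is about 0.185, with its origin near (0.675, -0.0755). The left drawer is about 50 mm open, the right about 60 mm, and the lid about 1.05 rad. Next I shut the jaws, align the tool with the chest, and go to a standoff in front of the left drawer.

Request:
apply_moves([
  [[0,0,0],[0,0,-0.15]],
  [[0,0,0],[0,0,-0.15]],
  [[0,0,0],[0,0,-0.149]],
  [[-0.011,-0.038,0],[0,0,0]],
  [[-0.011,-0.038,0],[0,0,0]],
  [[-0.011,-0.038,0],[0,0,0]],
  [[-0.011,-0.038,0],[0,0,0]],
  [[-0.011,-0.038,0],[0,0,0]],
], jaw=0, force=40)

```text
clock: 0.9
tcp_pos: [0.2396, 0.3768, 0.4044]
tool_rot: [-0.092, 0.996, -0.0, -0.0]
ft_force: [0.5, 0.7, 0.2]
opening: 0.0001
```

Request:
apply_moves([
  [[-0.011,-0.038,0],[0,0,0]],
  [[-0.011,-0.038,0],[0,0,0]],
  [[-0.011,-0.038,0],[0,0,0]],
  [[-0.011,-0.038,0],[0,0,0]],
  [[-0.011,-0.038,0],[0,0,0]],
  [[-0.011,-0.038,0],[0,0,0]],
  [[-0.011,-0.038,0],[0,0,0]],
  [[0,0,0],[0,0,0]],
])

```text
clock: 1.7
tcp_pos: [0.3652, 0.1276, 0.4044]
tool_rot: [-0.09, 0.996, -0.001, -0.0]
ft_force: [0.3, 0.9, -0.1]
opening: -0.0001
```

```bash
cat >> h.py <<'E'
from scipy.spatial.transform import Rotation as Ro
O=np.array([.675,-.0755,0]);C=Ro.from_euler("z",.185).as_matrix()
def rep():
    from cell import get_state
    s=get_state();R=Ro.from_quat(s["tool_rot"]).as_matrix();t=np.array(s["tcp_pos"]);tip=t+R[:,2]*.173
    print("t",round(s["clock"],2),"tcp",t.round(4),"chest: tcp",(C.T@(t-O)).round(4),"tip",(C.T@(tip-O)).round(4),"R",(C.T@R).round(3).tolist(),"F",(C.T@np.array(s["ft_force"])).round(1),"open",round(s["opening"],4))
E
python3 -c "from h import *;rep()"
```

```text
t 1.7 tcp [0.3652 0.1276 0.4044] chest: tcp [-0.2672  0.2566  0.4044] tip [-0.2673  0.2565  0.2314] R [[-1.0, 0.006, -0.0], [0.006, 1.0, -0.001], [0.0, -0.001, -1.0]] F [ 0.4  0.9 -0.1] open -0.0001
```

Request:
apply_moves([
  [[-0.009,-0.031,0],[0,0,0]],
  [[-0.009,-0.031,0],[0,0,0]],
  [[-0.009,-0.031,0],[0,0,0]],
  [[-0.009,-0.031,0.02],[0,0,0]],
  [[-0.008,-0.031,0.03],[0,0,0]],
  [[-0.008,-0.031,0.03],[0,0,0]],
  [[0,0,0.03],[0,0,0]],
  [[0,0,0.03],[0,0,0]],
])

```text
clock: 2.5
tcp_pos: [0.449, -0.0428, 0.2632]
tool_rot: [-0.091, 0.996, 0.0, -0.0]
ft_force: [0.3, 0.3, 0.3]
opening: -0.0002
```

Request:
apply_moves([
  [[0,0,0.026],[0,0,0]],
  [[0,0,0],[0,0,0]],
])

```text
clock: 2.7
tcp_pos: [0.448, -0.0419, 0.2358]
tool_rot: [-0.092, 0.996, 0.001, -0.003]
ft_force: [-0.3, -0.0, 0.3]
opening: 0.0003
```

```bash
python3 -c "
from h import *;rep()
from cell import *
import cv2
p,d=get_image('scene');cv2.imwrite('pics/s1.png',p)"
```

```text
t 2.7 tcp [ 0.448  -0.0419  0.2358] chest: tcp [-0.2169  0.0748  0.2358] tip [-0.2178  0.0752  0.0628] R [[-1.0, 0.001, -0.005], [0.001, 1.0, 0.002], [0.005, 0.002, -1.0]] F [-0.3  0.   0.3] open 0.0003
```

View pics/s1.png

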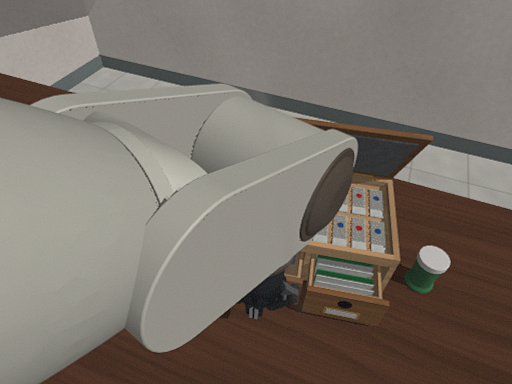

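The wrist covers much of the scene view, so I push slowly and check force and the top view.

Request:
apply_moves([
  [[-0.012,-0.001,0],[0,0,0]],
  [[-0.012,-0.001,0],[0,0,0]],
  [[-0.012,-0.001,0],[0,0,0]],
  [[-0.01,-0.001,0],[0,0,0]],
  [[-0.01,0,0],[0,0,0]],
  [[-0.01,0,0],[0,0,0]],
])

```text
clock: 3.35
tcp_pos: [0.5154, -0.0342, 0.2387]
tool_rot: [-0.092, 0.996, -0.0, -0.0]
ft_force: [-1.5, -1.1, 1.9]
opening: 0.0002
```

```bash
python3 -c "
from h import *;rep()
from cell import *
import cv2
p,d=get_image('top');cv2.imwrite('pics/t2.png',p);p,d=get_image('wrist');cv2.imwrite('pics/w2.png',p)"
```

```text
t 3.35 tcp [ 0.5154 -0.0342  0.2387] chest: tcp [-0.1492  0.0699  0.2387] tip [-0.1493  0.0699  0.0657] R [[-1.0, 0.001, -0.0], [0.001, 1.0, -0.0], [0.0, -0.0, -1.0]] F [-1.7 -0.8  1.9] open 0.0002
```

View pics/t2.png

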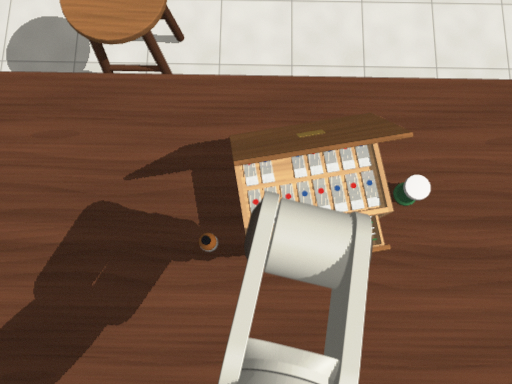

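View pics/w2.png

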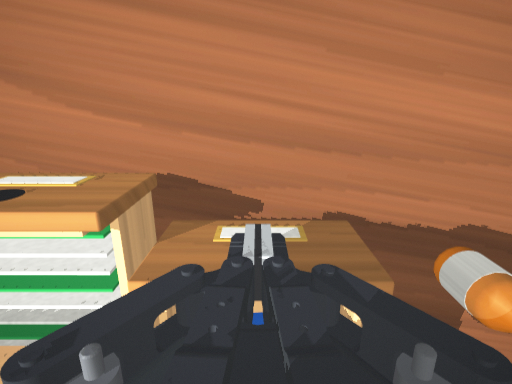

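The top view shows the wrist's leading edge near row 200 and the lid edge near row 160, so there is clearance. In the wrist view the fingertips are on the middle of the left front, above the card frame. I keep pushing.

Request:
apply_moves([
  [[-0.008,0,0],[0,0,0]],
  [[-0.008,0,0],[0,0,0]],
  [[-0.004,0,0],[0,0,0]],
  [[-0.003,0,0],[0,0,0]],
  [[-0.003,0,0],[0,0,0]],
  [[0,0,0],[0,0,0]],
])

```text
clock: 4.05
tcp_pos: [0.5404, -0.0295, 0.2387]
tool_rot: [-0.092, 0.996, -0.0, 0.0]
ft_force: [-0.1, 0.1, 0.6]
opening: 0.0001
```

```bash
python3 -c "
from h import *;rep()"
```

```text
t 4.05 tcp [ 0.5404 -0.0295  0.2387] chest: tcp [-0.1238  0.0699  0.2387] tip [-0.1238  0.0699  0.0657] R [[-1.0, 0.001, 0.0], [0.001, 1.0, -0.0], [-0.0, -0.0, -1.0]] F [-0.   0.1  0.6] open 0.0001
```

Request:
apply_moves([
  [[-0.002,0,0],[0,0,0]],
  [[-0.002,0,0],[0,0,0]],
])

```text
clock: 4.25
tcp_pos: [0.5431, -0.0291, 0.2387]
tool_rot: [-0.092, 0.996, -0.0, -0.002]
ft_force: [-33.7, -7.6, 19.4]
opening: 0.0003
```

Request:
apply_moves([
  [[-0.002,0,0],[0,0,0]],
  [[0,0,0],[0,0,0]],
])

```text
clock: 4.45
tcp_pos: [0.5439, -0.029, 0.2387]
tool_rot: [-0.092, 0.996, -0.0, -0.004]
ft_force: [-40.8, -8.0, 25.6]
opening: 0.0001
```

Request:
apply_moves([
  [[-0.002,0,0],[0,0,0]],
  [[0,0,0],[0,0,0]],
])

```text
clock: 4.65
tcp_pos: [0.5447, -0.0288, 0.2386]
tool_rot: [-0.092, 0.996, -0.0, -0.006]
ft_force: [-61.0, -12.6, 38.0]
opening: 0.0001
```

```bash
python3 -c "
from h import *;rep()"
```

```text
t 4.65 tcp [ 0.5447 -0.0288  0.2386] chest: tcp [-0.1195  0.0698  0.2386] tip [-0.1217  0.0699  0.0657] R [[-1.0, 0.001, -0.013], [0.001, 1.0, 0.001], [0.013, 0.001, -1.0]] F [-62.2  -1.2  38. ] open 0.0001
```

The force rises sharply at tip x of about -0.121, which is where the shut drawer should be. I back off and go across to the right drawer.

Request:
apply_moves([
  [[0.01,0,0],[0,0,0]],
  [[0.03,0,0],[0,0,0]],
  [[0.03,0,0],[0,0,0]],
  [[0.035,0,0],[0,0,0]],
  [[0,-0.035,0],[0,0,0]],
  [[0,-0.035,0],[0,0,0]],
  [[0,-0.035,0],[0,0,0]],
  [[0,-0.035,0],[0,0,0]],
])

```text
clock: 5.45
tcp_pos: [0.4706, -0.1865, 0.2392]
tool_rot: [-0.092, 0.996, -0.0, 0.001]
ft_force: [0.7, 0.5, -0.5]
opening: -0.0002
```

```bash
python3 -c "
from h import *;rep()"
```

```text
t 5.45 tcp [ 0.4706 -0.1865  0.2392] chest: tcp [-0.2214 -0.0715  0.2392] tip [-0.2212 -0.0716  0.0662] R [[-1.0, 0.001, 0.001], [0.001, 1.0, -0.001], [-0.001, -0.001, -1.0]] F [ 0.8  0.3 -0.5] open -0.0002
```

Request:
apply_moves([
  [[-0.012,0,0],[0,0,0]],
  [[-0.012,0,0],[0,0,0]],
  [[-0.01,0,0],[0,0,0]],
  [[-0.01,0,0],[0,0,0]],
  [[-0.01,0,0],[0,0,0]],
  [[-0.01,0,0],[0,0,0]],
  [[-0.01,0,0],[0,0,0]],
  [[-0.01,0,0],[0,0,0]],
])

```text
clock: 6.25
tcp_pos: [0.5538, -0.1692, 0.2386]
tool_rot: [-0.092, 0.996, 0.0, -0.0]
ft_force: [-2.6, 1.2, -0.1]
opening: -0.0002
```

Request:
apply_moves([
  [[-0.006,0,0],[0,0,0]],
  [[-0.004,0,0],[0,0,0]],
  [[-0.003,0,0],[0,0,0]],
  [[-0.003,0,0],[0,0,0]],
])

```text
clock: 6.65
tcp_pos: [0.5684, -0.1668, 0.2385]
tool_rot: [-0.092, 0.996, 0.0, -0.001]
ft_force: [-33.8, -4.6, 16.2]
opening: -0.0001
```

```bash
python3 -c "
from h import *;rep()"
```

```text
t 6.65 tcp [ 0.5684 -0.1668  0.2385] chest: tcp [-0.1216 -0.0701  0.2385] tip [-0.1219 -0.07    0.0655] R [[-1.0, 0.001, -0.002], [0.001, 1.0, 0.0], [0.002, 0.0, -1.0]] F [-34.    1.7  16.2] open -0.0001
```

Right drawer is at its stop too, at the same tip x. One last nudge, then I retract and rise clear so I can look.

Request:
apply_moves([
  [[-0.002,0,0],[0,0,0]],
  [[0.01,0,0],[0,0,0]],
  [[0.03,0,0],[0,0,0]],
  [[0.035,0,0],[0,0,0]],
  [[0.035,0,0],[0,0,0]],
  [[0.02,0,-0.045],[0,0,0]],
  [[0.02,0.03,-0.045],[0,0,0]],
  [[0.02,0.03,-0.045],[0,0,0]],
])

```text
clock: 7.45
tcp_pos: [0.398, -0.1452, 0.3633]
tool_rot: [-0.091, 0.996, -0.0, 0.0]
ft_force: [1.2, 0.5, 0.3]
opening: -0.0
```

Request:
apply_moves([
  [[0,0.01,-0.045],[0,0,0]],
  [[0,0,-0.045],[0,0,0]],
  [[0,0,-0.045],[0,0,0]],
  [[0,0,0],[0,0,0]],
  [[0,0,0],[0,0,0]],
])

```text
clock: 7.95
tcp_pos: [0.3973, -0.1355, 0.4975]
tool_rot: [-0.092, 0.996, -0.001, 0.001]
ft_force: [0.8, 0.7, -0.8]
opening: 0.0001
```

```bash
python3 -c "
from h import *;rep()
from cell import *
import cv2
p,d=get_image('top');cv2.imwrite('pics/t3.png',p);p,d=get_image('wrist');cv2.imwrite('pics/w3.png',p)"
```

```text
t 7.95 tcp [ 0.3973 -0.1355  0.4975] chest: tcp [-0.284  -0.0079  0.4975] tip [-0.2837 -0.0081  0.3245] R [[-1.0, 0.001, 0.002], [0.001, 1.0, -0.002], [-0.002, -0.002, -1.0]] F [ 0.9  0.5 -0.8] open 0.0001
```

View pics/t3.png

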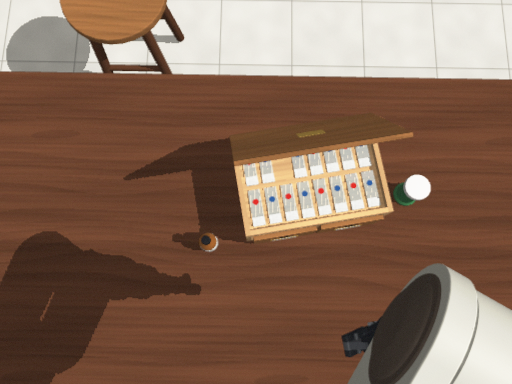

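View pics/w3.png

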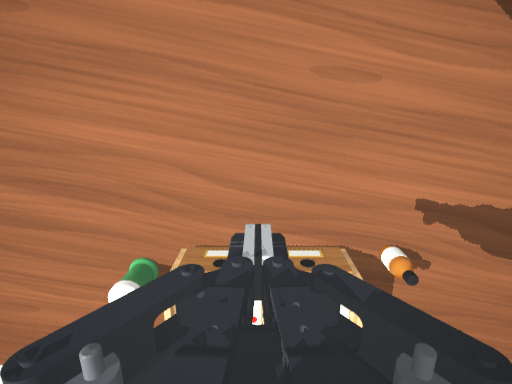

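The top view shows both fronts flush with the case along row ~235 and the bottle and jar unmoved. Next I pass over the lid edge (z≈0.30) with the tips at 0.345.

Request:
apply_moves([
  [[-0.01,0,-0.02],[0,0,0]],
  [[-0.04,0.002,0],[0,0,0]],
  [[-0.04,0.002,0],[0,0,0]],
  [[-0.04,0.002,0],[0,0,0]],
  [[-0.04,0.002,0],[0,0,0]],
  [[0,0,0],[0,0,0]],
])

```text
clock: 8.65
tcp_pos: [0.5668, -0.0958, 0.5131]
tool_rot: [-0.093, 0.996, 0.001, -0.002]
ft_force: [-0.0, -0.2, -1.8]
opening: -0.0001
```

```bash
python3 -c "
from h import *;rep()
from cell import *
import cv2
p,d=get_image('wrist');cv2.imwrite('pics/w4.png',p)"
```

```text
t 8.65 tcp [ 0.5668 -0.0958  0.5131] chest: tcp [-0.1101 -0.      0.5131] tip [-0.1108  0.0005  0.3401] R [[-1.0, -0.001, -0.004], [-0.001, 1.0, 0.003], [0.004, 0.003, -1.0]] F [-0.1 -0.2 -1.8] open -0.0001
```

View pics/w4.png

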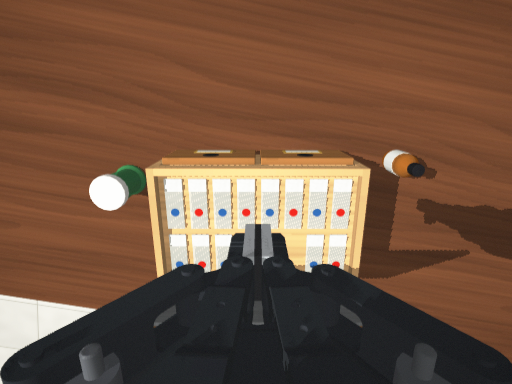

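The wrist view confirms that both drawers are shut (seam at column 257, row 160) and everything is centred. Now forward over the lid.

Request:
apply_moves([
  [[-0.03,0,-0.005],[0,0,0]],
  [[-0.03,0,0],[0,0,0]],
  [[-0.03,0,0],[0,0,0]],
  [[-0.03,0,0],[0,0,0]],
  [[-0.03,0,0],[0,0,0]],
  [[-0.035,0,0],[0,0,0]],
  [[0,0,0],[0,0,0]],
])

```text
clock: 9.4
tcp_pos: [0.748, -0.0627, 0.5177]
tool_rot: [-0.092, 0.996, 0.001, -0.002]
ft_force: [-0.4, 0.4, -0.3]
opening: 0.0002
```

```bash
python3 -c "
from h import *;rep()
from cell import *
import cv2
p,d=get_image('wrist');cv2.imwrite('pics/w5.png',p)
p,d=get_image('scene');cv2.imwrite('pics/s5.png',p)"
```

```text
t 9.4 tcp [ 0.748  -0.0627  0.5177] chest: tcp [ 0.0741 -0.0008  0.5177] tip [ 0.0734 -0.0005  0.3447] R [[-1.0, 0.0, -0.004], [0.0, 1.0, 0.002], [0.004, 0.002, -1.0]] F [-0.3  0.4 -0.3] open 0.0002
```

View pics/w5.png

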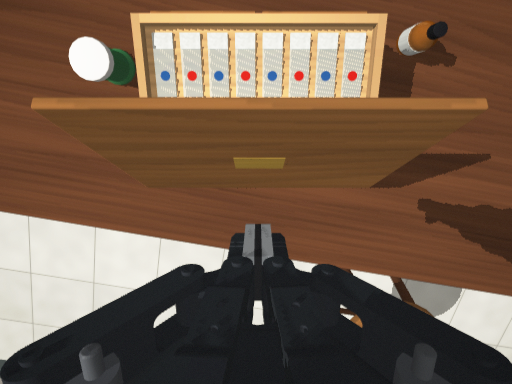

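View pics/s5.png

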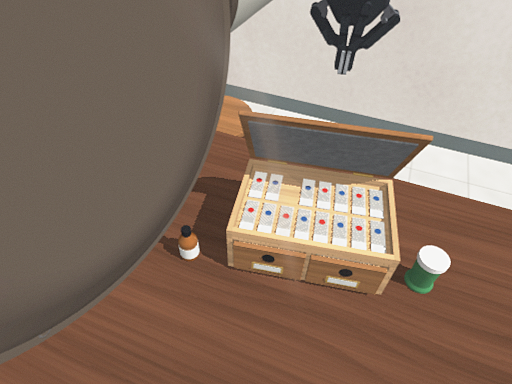

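The fingertips are behind the lid, over its outer face. I lower them to 0.27 and work out the arc.

Request:
apply_moves([
  [[0,0,0.025],[0,0,0]],
  [[0,0,0.025],[0,0,0]],
  [[0,0,0.025],[0,0,0]],
  [[0.01,0,0],[0,0,0]],
  [[0.01,0,0],[0,0,0]],
  [[0,0,0],[0,0,0]],
])

```text
clock: 10.1
tcp_pos: [0.7232, -0.0668, 0.4484]
tool_rot: [-0.092, 0.996, -0.0, 0.001]
ft_force: [0.3, 0.2, 0.1]
opening: -0.0004
```

```bash
python3 -c "
from h import *;rep()
px=pz=None
for th in np.arange(1.06,-.02,-.06):
    x=.1-.17*np.cos(th)+.012*np.sin(th)+.011; z=.115+.17*np.sin(th)+.012*np.cos(th)
    print(round(th,2),round(x,4),round(z,4),'' if px is None else (round(px-x,4),round(pz-z,4))); px,pz=x,z
"
```

```text
t 10.1 tcp [ 0.7232 -0.0668  0.4484] chest: tcp [ 4.900e-02 -3.000e-04  4.484e-01] tip [ 0.0492 -0.0005  0.2754] R [[-1.0, 0.002, 0.001], [0.002, 1.0, -0.001], [-0.001, -0.001, -1.0]] F [0.3 0.2 0.1] open -0.0004
1.06 0.0384 0.2692 
1.0 0.0292 0.2645 (np.float64(0.0091), np.float64(0.0046))
0.94 0.0204 0.2594 (np.float64(0.0088), np.float64(0.0052))
0.88 0.0119 0.2537 (np.float64(0.0085), np.float64(0.0057))
0.82 0.0038 0.2475 (np.float64(0.0081), np.float64(0.0062))
0.76 -0.004 0.2408 (np.float64(0.0078), np.float64(0.0067))
0.7 -0.0113 0.2337 (np.float64(0.0073), np.float64(0.0071))
0.64 -0.0182 0.2261 (np.float64(0.0069), np.float64(0.0075))
0.58 -0.0246 0.2182 (np.float64(0.0064), np.float64(0.0079))
0.52 -0.0306 0.2099 (np.float64(0.0059), np.float64(0.0083))
0.46 -0.036 0.2012 (np.float64(0.0054), np.float64(0.0087))
0.4 -0.0409 0.1923 (np.float64(0.0049), np.float64(0.009))
0.34 -0.0453 0.183 (np.float64(0.0044), np.float64(0.0092))
0.28 -0.0491 0.1735 (np.float64(0.0038), np.float64(0.0095))
0.22 -0.0523 0.1638 (np.float64(0.0032), np.float64(0.0097))
0.16 -0.0549 0.1539 (np.float64(0.0026), np.float64(0.0099))
0.1 -0.057 0.1439 (np.float64(0.002), np.float64(0.01))
0.04 -0.0584 0.1338 (np.float64(0.0014), np.float64(0.0101))
-0.02 -0.0592 0.1236 (np.float64(0.0008), np.float64(0.0102))
```

Now at (0.049, 0.275), which is just off the face. I follow the arc at about 0.6 rad/s, well under the 2.5 limit.

Request:
apply_moves([
  [[0.01,0,0.006],[0,0,0]],
  [[0.009,0,0.005],[0,0,0]],
  [[0.009,0,0.005],[0,0,0]],
  [[0.009,0,0.006],[0,0,0]],
  [[0,0,0],[0,0,0]],
])

```text
clock: 10.6
tcp_pos: [0.6878, -0.0733, 0.4252]
tool_rot: [-0.092, 0.996, -0.0, 0.0]
ft_force: [-0.0, 1.1, 0.0]
opening: -0.0
```

```bash
python3 -c "
from h import *;rep()
from cell import *
import cv2
p,d=get_image('wrist');cv2.imwrite('pics/w6.png',p)"
```

```text
t 10.6 tcp [ 0.6878 -0.0733  0.4252] chest: tcp [ 1.300e-02 -2.000e-04  4.252e-01] tip [ 0.013  -0.0003  0.2522] R [[-1.0, 0.001, 0.0], [0.001, 1.0, -0.0], [-0.0, -0.0, -1.0]] F [0.2 1.1 0. ] open -0.0
```

View pics/w6.png

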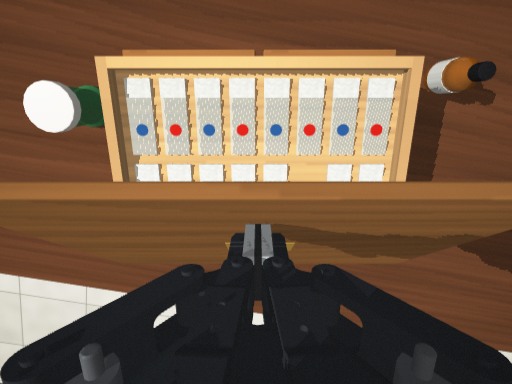

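The tips lie over the outer face, about 45 px below the free edge at row 190. I carry on along the arc.

Request:
apply_moves([
  [[0.008,0,0.006],[0,0,0]],
  [[0.008,0,0.007],[0,0,0]],
  [[0.007,0,0.007],[0,0,0]],
])

```text
clock: 10.95
tcp_pos: [0.6662, -0.0773, 0.4054]
tool_rot: [-0.092, 0.996, -0.0, 0.001]
ft_force: [-0.5, -0.1, 1.9]
opening: -0.0
```

```bash
python3 -c "
from h import *;rep()
from cell import *
import cv2
p,d=get_image('wrist');cv2.imwrite('pics/w7.png',p)"
```

```text
t 10.95 tcp [ 0.6662 -0.0773  0.4054] chest: tcp [-8.900e-03 -2.000e-04  4.054e-01] tip [-0.0088 -0.0003  0.2324] R [[-1.0, 0.001, 0.001], [0.001, 1.0, -0.001], [-0.001, -0.001, -1.0]] F [-0.5 -0.   1.9] open -0.0
```

View pics/w7.png

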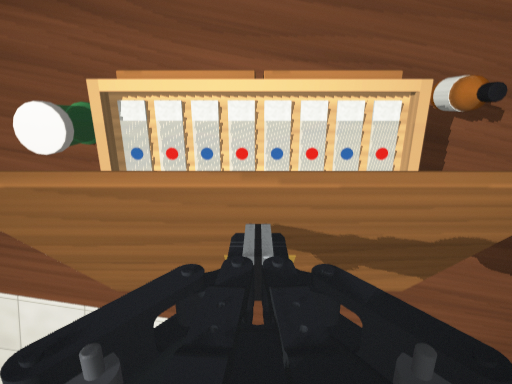

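The lid is moving: its free edge is now at row ~172 and covers more of the tray, with contact about 2 N. I continue.

Request:
apply_moves([
  [[0.007,0,0.007],[0,0,0]],
  [[0.006,0,0.008],[0,0,0]],
  [[0.006,0,0.008],[0,0,0]],
  [[0.005,0,0.009],[0,0,0]],
  [[0.005,0,0.009],[0,0,0]],
  [[0.004,0,0.009],[0,0,0]],
])

```text
clock: 11.6
tcp_pos: [0.6335, -0.0834, 0.354]
tool_rot: [-0.092, 0.996, -0.0, -0.0]
ft_force: [0.1, -0.1, 1.3]
opening: -0.0001
```

Request:
apply_moves([
  [[0.004,0,0.009],[0,0,0]],
  [[0.003,0,0.009],[0,0,0]],
  [[0.003,0,0.01],[0,0,0]],
  [[0.002,0,0.01],[0,0,0]],
])

```text
clock: 12.0
tcp_pos: [0.6218, -0.0855, 0.3159]
tool_rot: [-0.092, 0.996, -0.0, -0.0]
ft_force: [-0.0, -0.4, 0.6]
opening: -0.0005
```

```bash
python3 -c "
from h import *;rep()
from cell import *
import cv2
p,d=get_image('wrist');cv2.imwrite('pics/w8.png',p)"
```

```text
t 12.0 tcp [ 0.6218 -0.0855  0.3159] chest: tcp [-5.410e-02 -1.000e-04  3.159e-01] tip [-5.410e-02 -1.000e-04  1.429e-01] R [[-1.0, 0.001, -0.0], [0.001, 1.0, -0.0], [0.0, -0.0, -1.0]] F [-0.1 -0.4  0.6] open -0.0005
```

View pics/w8.png

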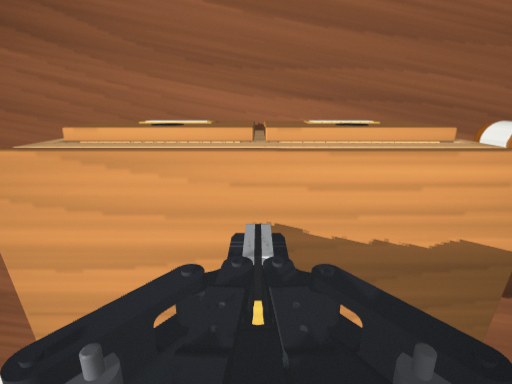

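The lid is nearly down, with its edge just above the front rim at row ~148. I press down gently until the force rises.

Request:
apply_moves([
  [[0.001,0,0.006],[0,0,0]],
  [[0.001,0,0.005],[0,0,0]],
  [[0,0,0.003],[0,0,0]],
])

```text
clock: 12.35
tcp_pos: [0.6201, -0.0859, 0.3024]
tool_rot: [-0.092, 0.996, -0.0, -0.0]
ft_force: [-0.4, -0.7, 1.6]
opening: -0.0
```

Request:
apply_moves([
  [[0,0,0.002],[0,0,0]],
  [[0,0,0.001],[0,0,0]],
])

```text
clock: 12.55
tcp_pos: [0.6201, -0.0859, 0.3003]
tool_rot: [-0.092, 0.996, -0.0, 0.0]
ft_force: [-7.3, 1.0, 14.8]
opening: 0.0001
```

```bash
python3 -c "
from h import *;rep()"
```

```text
t 12.55 tcp [ 0.6201 -0.0859  0.3003] chest: tcp [-5.580e-02 -1.000e-04  3.003e-01] tip [-0.0558 -0.0002  0.1273] R [[-1.0, 0.001, 0.0], [0.001, 1.0, -0.0], [-0.0, -0.0, -1.0]] F [-6.9  2.4 14.8] open 0.0001
```

Force rises at tip z 0.127, which is the shut height. One more millimetre, then I lift straight up and clear the view.

Request:
apply_moves([
  [[0,0,0.001],[0,0,0]],
  [[0,0,0],[0,0,0]],
  [[0,0,-0.01],[0,0,0]],
  [[0,0,-0.03],[0,0,0]],
  [[0,0,-0.04],[0,0,0]],
  [[0,0,-0.04],[0,0,0]],
  [[0.03,0,-0.03],[0,0,0]],
  [[0.04,0,0],[0,0,0]],
])

```text
clock: 13.35
tcp_pos: [0.5513, -0.0986, 0.453]
tool_rot: [-0.092, 0.996, -0.001, 0.003]
ft_force: [0.3, -1.4, 0.2]
opening: 0.0002
```

Request:
apply_moves([
  [[0.04,0,0],[0,0,0]],
  [[0.04,0,0],[0,0,0]],
  [[0.04,0,0],[0,0,0]],
  [[0.04,-0.03,0],[0,0,0]],
  [[0.03,-0.04,0],[0,0,0]],
  [[0,-0.04,0],[0,0,0]],
  [[0,0,0],[0,0,0]],
  [[0,0,0],[0,0,0]],
])

```text
clock: 14.15
tcp_pos: [0.3846, -0.2421, 0.4489]
tool_rot: [-0.091, 0.996, 0.0, -0.0]
ft_force: [0.5, 0.7, 0.6]
opening: 0.0001
```

```bash
python3 - <<'E'
from h import *;rep()
from cell import *
import cv2
for n in("scene","top"):
    p,d=get_image(n); c=get_calibration(n); np.savez(f"{n}1.npz",p=p,d=d,mtx=c["mtx"],pose=c["pose"])
    P=(cloud(np.load(n+"1.npz"))-O)@C
    m=(abs(P[...,1])<.14)&(P[...,0]>-.09)&(P[...,0]<.09)&(P[...,2]<.2)&(P[...,2]>.09)
    Q=P[m]; a=np.linalg.lstsq(np.c_[Q[:,:2],np.ones(len(Q))],Q[:,2],rcond=None)[0]; print(n,"lid plane slope, z0",a.round(4))
    for nm,y in(("L",.07),("R",-.07)):
        m=(abs(P[...,1]-y)<.055)&(P[...,0]>-.2)&(P[...,0]<-.095)&(P[...,2]<.08)&(P[...,2]>.03); print(nm,m.sum(),np.nanmedian(P[m][:,0]) if m.any() else None)
    cv2.imwrite(f'pics/{n}9.png',p)
E
```

```text
t 14.15 tcp [ 0.3846 -0.2421  0.4489] chest: tcp [-0.3161 -0.1104  0.4489] tip [-0.3161 -0.1103  0.2759] R [[-1.0, 0.002, -0.0], [0.002, 1.0, 0.0], [0.0, 0.0, -1.0]] F [0.6 0.6 0.6] open 0.0001
scene lid plane slope, z0 [0. 0. 0.]
L 126 -0.11122876899079595
R 0 None
top lid plane slope, z0 [0.0009 0.0002 0.128 ]
L 112 -0.10964870919318842
R 108 -0.10971894550621333
```

View pics/top9.png

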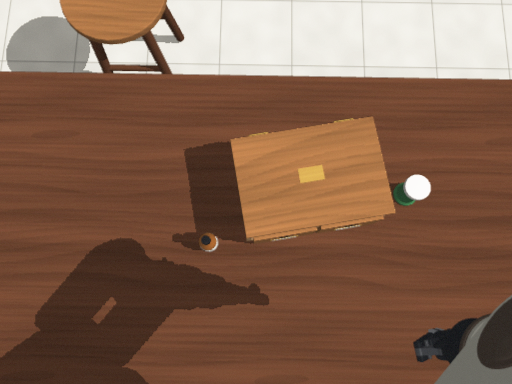

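View pics/scene9.png

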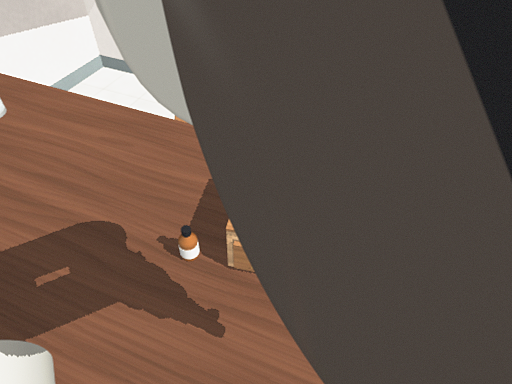

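The top view shows the lid flat (slope 0.001 rad, top at 128 mm) and both drawer faces at -0.110. Bottle (208,242) and jar (416,188) sit at their starting pixels, and the arm touches nothing.

```bash
python3 -c "
from cell import *
print(hand_in())"
```

```text
the job is handed in; nothing more can be done
None
```

The chest is closed and I handed the job in at about 14 s. With the closed fingertips I pushed the left drawer shut, then the right, each at about 0.1 m/s until the force rose at its stop. I then pushed the lid down along its arc from behind, at roughly 0.6 rad/s, until it met the rim.

**Last checks:**
- **Drawers:** the top camera put both drawer faces about 0.110 m from the chest origin, which is where they sit when shut.
- **Lid:** it measured flat to 0.001 rad, with its top at 128 mm.
- **Bottle and jar:** both were at the same pixels as at the start, and the arm was clear of everything.

**Not confirmed:**
- **Slide mailer:** I last saw it lying flat in the left drawer before that drawer was closed, and could not see it afterwards.
- **Scene camera:** the arm blocked this view at the end, so it showed only the left drawer (shut, at 0.111 m) and could not check the right drawer or the lid.

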